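Nest the canister and screw its lid down snug

TASK

Stand the screw-top canister upright in the square pocket of the fixture plate, its foot fully down on the pocket floor, so that it cannot turn. Then screw its lid down clockwise until it bites on the gasket and is hand-snug, stopping before it is overtightened and the gasket is crushed, and let go. Leave the calliper, file, V-block and chuck key where they are.

Things in the scene. Friction and masses are not known exactly. Their poses are not given: they have to be found in the camera images.
- canister_foot (a point): Centre of the underside of the loose aluminium screw-top canister, 100 mm tall over the lid, 0.4 to 0.7 kg in all. Foot: a 64 x 64 mm square plate 12 mm thick; above it a round body 52 mm in diameter, up to 72 mm above this point. z up through the lid; x and y square to the sides of the foot (all four ways round fit). It starts standing upright on the table.
- lid_centre (a point): Centre of the canister's screw lid, half-way up it, 86 mm above the underside of the foot when the lid is down (up to 2.5 mm higher while loose). The lid is a dark steel cap, round and ribbed, 57 mm in diameter, 28 mm high. x and y turn with the lid. It is captive and starts on the thread; the canister can be lifted by it.
- lid_top (a point): Centre of the lid's top face, 14 mm above its centre. Clockwise from above tightens; it sinks 5 mm a turn. It bites after an unknown 1.0 to 2.2 rad. Torque while turning: about 0.12 N m running free; at the bite it jumps to 0.5 N m, then rises 2.5 N m per rad. Snug once it has reached 0.6 to 1.05 N m (aim for 0.8); more crushes the gasket. It stays as tight as left; friction hides the torque once turning stops.
- gasket (a joint): How far the gasket under the lid is squeezed, in m: 0 while the lid runs free, then 0.0003 m for each N m of lid torque above 0.5 N m. Snug is 0.00003 to 0.000165 m, more is crushed; this is finer than its reading.
- nest_mouth (a point): Centre of the mouth of the square pocket in the steel fixture plate (110 x 110 x 18 mm, bolted flat to the table, so the mouth is 18 mm above the table). The pocket is 67 x 67 mm, with a 2 mm chamfer at the mouth, and 12 mm deep; x and y run square to its sides, z up. A low round bolt head 4 mm high stands at each corner of the plate.
- nest_floor (a point): Centre of the pocket floor, 12 mm under the mouth and 6 mm above the table; same axes as the mouth.
- calliper: Bystander: steel calliper 75 x 230 x 12 mm lying flat; origin at the centre of its underside.
- v_block: Bystander: steel V-block 60 x 51 x 42 mm; origin at the centre of its underside.
- flat_file: Bystander: flat file with a wooden handle, 28 x 330 x 29 mm, lying flat; origin at the centre of its underside.
- chuck_key: Bystander: small T-shaped steel chuck key, 57 x 56 x 14 mm, lying flat; origin at the centre of its underside.
Not all that is in view belongs to the job. Of the things like the part that bears canister_foot, leave any that is purple or red; of the rest the smaller one is meant.

How it is judged:
On the way, in this order (a step that is already met when the one before it is completed fails the run):
1. the canister stands fully down in the pocket with its lid not yet tight (horizontal distance between canister_foot and nest_floor below 0.005 m and z of canister_foot in the frame of nest_floor below 0.003 m and angle between canister_foot's own z axis and vertical below 0.05 rad and value of joint gasket below 1.5e-05 m), for 0.2 s.
2. the lid is snug (horizontal distance between canister_foot and nest_floor below 0.005 m and z of canister_foot in the frame of nest_floor below 0.003 m and angle between canister_foot's own z axis and vertical below 0.05 rad and value of joint gasket above 3e-05 m), for 0.1 s.
At the end, for the whole second after the job is handed in: The canister stands upright (within 0.05 rad) in the pocket, its foot within 3 mm of the floor and 5 mm of the centre, at rest; the gasket is squeezed by 0.03 to 0.165 mm (lid torque reached 0.6 N m but not 1.05 N m) (all of step 2 and value of joint gasket below 0.000165 m and linear speed of canister below 0.01 m/s); the robot touches nothing.
It fails at once if the lid is overtightened: the gasket is squeezed by more than 0.165 mm (value of joint gasket above 0.000165 m).
It fails at once if the canister is tipped by more than 0.5 rad (angle between canister_foot's own z axis and vertical above 0.5 rad).
It fails at once if the calliper, file, V-block or chuck key is moved by more than 20 mm (distance of any of calliper, v_block, flat_file, chuck_key from where it was at the start of the episode above 0.02 m).
It also fails if it takes over 67 s, if anything falls off the work surface, if the arm or the gripper's body presses on something with over 40 N, if the wrist force passes 120 N, or if a joint passes its speed limit or range.

ROBOT

A 7-joint arm with a two-finger parallel gripper is mounted at the origin on a cart in front of the work surface, level with it; the furniture and walls round the work are solid. World frame = base frame: x ahead of the robot, y to its left, z up, the work surface at z = 0. Lengths are in m, angles in rad, forces in N, time in s.
With the tool pointing down it reaches from about 0.4 to 0.875 m from the base axis. Payload 4.4 kg.
Tool frame: the origin (TCP) lies between the finger pads; the fingertips stand 25 mm ahead of it and the grasp point (between the pads) lies 6 mm ahead of it; z points along the fingers, y is the line along which they close (so a half turn about z gives the same grasp; the last joint's range is limited). The gripper opens to 85 mm and grips with 20 to 120 N. Pads are 22 mm wide; open, the fingers measure 114 mm over their backs; the gripper's body (76 mm by 85 mm) begins 54 mm behind the grasp point. The pads swing forward as they close: fully open they stand 13 mm farther back than shut.
Start: joints at [-0.066, 0.628, 0.038, 1.517, -0.027, 0.996, -0.02], TCP at [0.65, 0, 0.256] pointing down, gripper open.
Joint ranges: [-3.06, 3.06], [-0.37, 2.12], [-1.25, 1.32], [0.18, 2.47], [-1.1, 4.24], [0.23, 1.98], [-2.94, 2.94]. Speed limits (rad/s): [2.57, 2.57, 3.14, 3.14, 3.14, 3.14, 3.14].

INTERFACE

Orientations are given as a rotation vector (axis times angle).
In Python, from cell import env, get_image, calibration gives the robot as it stands.
- The arm moves only by the tool send_rows, never from a script. Its argument "rows" is a list that holds one entry, the list of rows, each a list of 5 numbers: the shift along the tool's x, y, z in mm, then the turn about the tool's z in degrees, then the opening, from -1 (shut) to 1 (fully open). In form: [[[x, y, z, roll, hand], ...]]. A call has 1 to 5 rows; each row is the pose to reach, as a shift and turn from the pose commanded when the call began, along the tool's axes at that moment; what a row does not reach only later rows make up. A row lasts 1/8 s, in which the tool goes at most 62.5 mm and 10.7 degrees, less where a joint would pass 70% of its speed; a pose out of reach is approached as far as the arm can. A call with a gripper value outside its range is refused whole. The fingers move at their own pace and stop on an object; "newtons" is the grip in N (left out, the last holds). Time passes only in rows, so rows that repeat a pose let the fingers close. It gives the time, the measured TCP pose, the force, the opening and the grip force at its end, in the units of the state.
- env.state(): the state, without advancing time (a new reading comes with each control period).
- get_image(name): name is "scene" or "side" or "wrist"; returns (picture, depth): 384x512x3 uint8, blue, green, red; 384x512 float32, m along the optical axis (not along the pixel's ray), 0 where there is no reading.
- calibration(name): a dict with "fx", "fy", "cx", "cy" (pixels), "R" (3x3) and "t" (3): a world point X has camera coordinates R X + t. Camera axes: x right, y down, z forward; pixel columns grow to the right and rows downward; lengths in m; the calibration is good to about 2 mm. The wrist camera is an equidistant fisheye: a pixel r from the principal point sees the ray r / f radians off the axis. A picture is of the moment at which its call begins: read the wrist's pose just before it. calibration takes no time and is no camera call; for the wrist camera it gives the pose at the moment of the call.
- env.finish_job(): hands the job in; it is judged then, once.
The state is a dict: "t": time; "q": joint angles; "qvel": joint speeds; "joint_torque": joint torques, N m; "eef_pos": TCP position; "ee_rot": TCP orientation; "force": force on the tool from outside, world axes, zero at the start; "moment": the same for the moment, N m; "grip_width": finger opening in m; "grasp_force": force on a finger pad.
Only numpy, scipy, OpenCV 4.12 (cv2) and the standard library are available. Lean on these libraries where they do the work, as an engineer would, in place of code of your own. Each camera call takes 0.05 s, during which the arm holds its last target. There are 200 camera calls.

## Working session

There is one attempt and no reset: what is moved stays moved. The work goes in short steps, Python scripts to look and compute and a tool call to move; the robot and the scene stay as the last step left them, time stands still between calls to the robot, and variables do not carry over. Pictures are saved under pics/ and viewed, at most 10 in all, crops included, and the job is handed in when it is done.

Besides the shell and the picture viewer there is one more tool, called after ">>>" as name(argument=value, ...) on one line, values as JSON. send_rows: Moves the arm, as the interface text tells. Its arguments: {"type":"object","properties":{"rows":{"type":"array","items":{"type":"array","items":{"type":"array","items":{"type":"number"}}}},"newtons":{"type":"number"}},"required":["rows"]}

```bash
mkdir -p pics; ls; python3 - <<'E'
from cell import env,get_image,calibration
import cv2,numpy as np
s=env.state();print(s)
for n in ["scene","side","wrist"]:
    c=calibration(n);im,d=get_image(n)
    np.savez(f"pics/{n}0.npz",im=im,d=d,**c)
    cv2.imwrite(f"pics/{n}0.png",im);print(n,c)
a=[cv2.imread(f"pics/{n}0.png") for n in ["scene","side"]]
E
```

```text
pics
{'t': 0.0, 'q': array([-0.06582367,  0.62932501,  0.03843949,  1.51837363, -0.02698902,
        0.99627983, -0.02001415]), 'qvel': array([ 4.11737893e-04,  3.01260520e-04, -9.42972361e-04,  1.46833222e-03,
        7.64579227e-04,  4.42815532e-05,  1.23427289e-03]), 'joint_torque': array([-1.11932164e-03, -5.63405585e+01,  1.22606792e+00, -1.93450052e+01,
        1.09587883e-02,  1.05136272e-02, -8.84369996e-06]), 'eef_pos': array([6.49426910e-01, 4.34157362e-05, 2.55400880e-01]), 'ee_rot': array([-2.22050359e+00, -2.22054214e+00,  2.10837173e-03]), 'force': array([ 0.27733235, -0.44130086, -0.9709849 ]), 'moment': array([ 0.00359127,  0.02666918, -0.01162113]), 'grasp_force': 0.0, 'grip_width': 0.08555147692695514}
scene {'fx': 382.30388912343045, 'fy': 382.30388912343045, 'cx': 257.65503795409063, 'cy': 190.07988699191577, 'R': array([[ 0.76265846, -0.64651347, -0.01929798],
       [-0.47888503, -0.54435787, -0.6887261 ],
       [ 0.43476569,  0.5345043 , -0.72476475]]), 't': array([-0.53262066,  0.24899507,  1.0248698 ])}
side {'fx': 358.51790280474984, 'fy': 358.51790280474984, 'cx': 252.78421432400467, 'cy': 190.25479951599223, 'R': array([[ 0.99958279,  0.0235692 ,  0.01669558],
       [ 0.02484179, -0.40663998, -0.91325068],
       [-0.0147355 ,  0.91328441, -0.40705583]]), 't': array([-0.5993598 ,  0.00334792,  1.13952697])}
wrist {'fx': 297.3186396354542, 'fy': 297.3186396354542, 'cx': 261.36887214730723, 'cy': 186.00958430681004, 'R': array([[ 9.99998789e-01, -1.37687623e-05, -1.55647882e-03],
       [ 4.92278576e-04, -9.45836272e-01,  3.24643656e-01],
       [-1.47664407e-03, -3.24644029e-01, -9.45835120e-01]]), 't': array([-0.64954813, -0.04175139,  0.38125093])}
```

View pics/scene0.png

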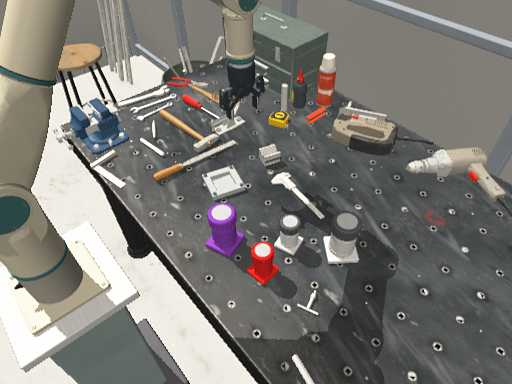

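View pics/side0.png

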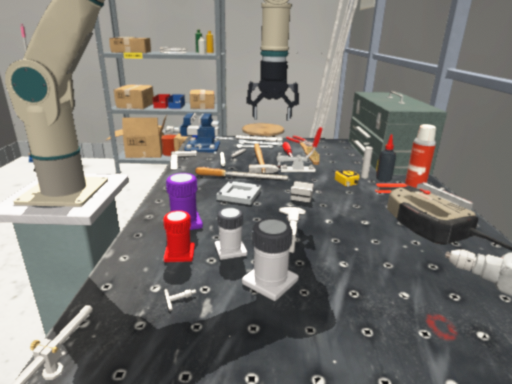

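View pics/wrist0.png

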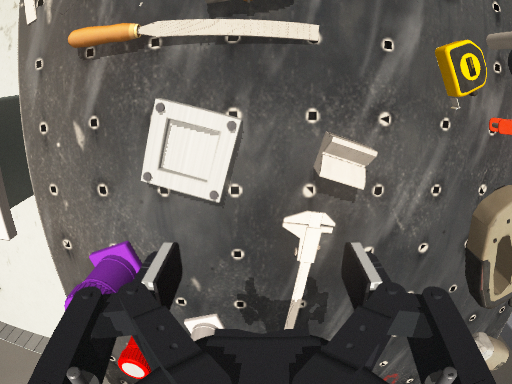

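```bash
cat > h.py <<'E'
import numpy as np,cv2
from cell import env,get_image,calibration
def rays(n,c,uv):
    uv=np.atleast_2d(uv).astype(float);x=(uv-[c["cx"],c["cy"]])/c["fx"]
    if n=="wrist":
        r=np.hypot(*x.T)+1e-9
        d=np.c_[x*(np.sin(r)/r)[:,None],np.cos(r)]
    else: d=np.c_[x,np.ones(len(x))]
    return d@c["R"],-c["R"].T@c["t"]      # world dirs, centre
def plane(n,c,uv,z):
    d,o=rays(n,c,uv);return o+d*((z-o[2])/d[:,2])[:,None]
def cloud(n,c,depth):
    v,u=np.indices(depth.shape);uv=np.c_[u.ravel(),v.ravel()]
    d,o=rays(n,c,uv);k=(d@c["R"].T)[:,2]
    P=o+d*(depth.ravel()/np.maximum(k,1e-6))[:,None]
    P[depth.ravel()<=0]=np.nan
    return P.reshape(depth.shape+(3,))
def circ(P):
    A=np.c_[2*P[:,:2],np.ones(len(P))];s=np.linalg.lstsq(A,(P[:,:2]**2).sum(1),rcond=None)[0]
    return s[:2],np.sqrt(s[2]+s[:2]@s[:2])
def load(n,k):
    z=np.load(f"pics/{n}{k}.npz");return {a:z[a] for a in z.files}
E
python3 - <<'E'
from h import *
for n,box in [("scene",(275,205,305,255)),("side",(212,200,248,262)),("scene",(322,205,362,268))]:
    z=load(n,0);P=cloud(n,z,z["d"]);u0,v0,u1,v1=box
    Q=P[v0:v1,u0:u1].reshape(-1,3);Q=Q[np.isfinite(Q[:,0])]
    zs=np.histogram(Q[:,2],bins=np.arange(-.01,.16,.01));print(n,zs[0])
    zt=np.percentile(Q[:,2],98);T=Q[Q[:,2]>zt-.006]
    e,(w,h),a=cv2.minAreaRect(T[:,:2].astype(np.float32));print("top",zt,e,w,h,len(T))
    F=Q[abs(Q[:,2]-.012)<.004]
    print("foot",cv2.minAreaRect(F[:,:2].astype(np.float32)))
z=load("wrist",0);P=cloud("wrist",z,z["d"])
m=np.zeros(z["d"].shape,np.uint8);m[90:210,130:250]=1
g=(abs(P[...,2]-.018)<.006)&(m>0)
Q=P[g];print("plate",cv2.minAreaRect(Q[:,:2].astype(np.float32)),np.median(Q[:,2]))
gr=(z["im"].min(2)>130)&(m>0)
n,l,s,c=cv2.connectedComponentsWithStats(gr.astype(np.uint8));i=1+s[1:,4].argmax()
v,u=np.where(l==i);R=plane("wrist",z,np.c_[u,v],.018);print("plate rgb",cv2.minAreaRect(R[:,:2].astype(np.float32)))
f=(P[...,2]<.011)&(P[...,2]>.001)&(m>0)
Q=P[f];fl=Q[np.hypot(*(Q[:,:2]-R[:,:2].mean(0)).T)<.04];print(cv2.minAreaRect(fl[:,:2].astype(np.float32)),np.median(fl[:,2]))
E
```

```text
scene [669 137 105  44  36  39  38  33  38  43 208 108   0   0   0   0]
top 0.10134221465122892 (0.5493841767311096, -0.310030996799469) 0.056314729154109955 0.05562441423535347 281
foot ((0.5501694679260254, -0.30954504013061523), (0.06290353089570999, 0.06405484676361084), 18.73642349243164)
side [885 206 208  80  84  82  83  93  68 104 126 201   0   0   0   0]
top 0.10185883764135044 (0.5523462295532227, -0.3112444579601288) 0.05424656718969345 0.05410785973072052 265
foot ((0.5501625537872314, -0.19856426119804382), (0.07496774941682816, 0.3000682592391968), 1.707391619682312)
scene [917 134 294  54  57  53  63  49  58  56  32  69  75 175 416   0]
top 0.13339404846822883 (0.6419292092323303, -0.4244648814201355) 0.07331226021051407 0.0725908949971199 518
foot ((0.6424981355667114, -0.42329877614974976), (0.08410251885652542, 0.08497488498687744), 53.09018325805664)
plate ((0.5565471649169922, 0.008311152458190918), (0.11168764531612396, 0.1104913279414177), 73.90180206298828) 0.018038134778169623
plate rgb ((0.557920515537262, 0.01235940307378769), (0.12655094265937805, 0.11121131479740143), 74.30599212646484)
((0.5554515719413757, 0.007684789597988129), (0.0663825199007988, 0.06720303744077682), 73.01333618164062) 0.0060999351607017305
```

```bash
python3 - <<'E'
from h import *
z=load("scene",0);P=cloud("scene",z,z["d"])
hsv=cv2.cvtColor(z["im"],cv2.COLOR_BGR2HSV)
for nm,lo,hi in [("purple",125,155),("red",0,8)]:
    m=(hsv[...,0]>=lo)&(hsv[...,0]<=hi)&(hsv[...,1]>120);m[:195]=0;m[300:]=0;m[:,:190]=0;m[:,300:]=0
    Q=P[m];Q=Q[np.isfinite(Q[:,0])];print(nm,len(Q),np.percentile(Q,[2,50,98],axis=0).round(3).tolist())
E
```

```text
purple 1123 [[0.373, -0.231, 0.005], [0.401, -0.211, 0.061], [0.465, -0.152, 0.132]]
red 724 [[0.404, -0.362, -0.003], [0.421, -0.347, 0.045], [0.476, -0.28, 0.1]]
```

>>> send_rows(rows=[[[-62,-20,0,-10,1],[-124,-40,0,-20,1],[-186,-60,0,-30,1],[-248,-80,0,-40,1],[-310,-99,0,-50,1]]])

```text
t: 0.78
eef_pos: [0.5539, -0.2994, 0.2561]
ee_rot: [-1.066, -2.955, -0.0]
force: [1.1, 0.0, 0.0]
grip_width: 0.0853
grasp_force: 0.0
```

```bash
cat >> h.py <<'E'
def snap(n,k):
    s=env.state();c=calibration(n);im,d=get_image(n)
    np.savez(f"pics/{n}{k}.npz",im=im,d=d,**c);cv2.imwrite(f"pics/{n}{k}.png",im)
    return s,dict(c,im=im,d=d)
E
python3 - <<'E'
from h import *
s,z=snap("wrist",1);print(s["eef_pos"],s["q"][6],s["moment"])
P=cloud("wrist",z,z["d"]);D=np.hypot(P[...,0]-.55,P[...,1]+.31)
T=P[(P[...,2]>.096)&(P[...,2]<.106)&(D<.04)]
print(np.median(T[:,2]),cv2.minEnclosingCircle(T[:,:2].astype(np.float32)),cv2.minAreaRect(T[:,:2].astype(np.float32)))
F=P[(P[...,2]>.008)&(P[...,2]<.016)&(D<.055)];print(cv2.minAreaRect(F[:,:2].astype(np.float32)),len(F))
E
```

```text
[ 0.55387303 -0.29941488  0.25612848] 1.2077121448023116 [-0.03918876 -0.07418808 -0.02183048]
0.10141849144928378 ((0.5540863275527954, -0.3085540533065796), 0.029477041214704514) ((0.5532833337783813, -0.30798661708831787), (0.05789924040436745, 0.05620330199599266), 49.82600402832031)
((0.554252028465271, -0.30815738439559937), (0.06445257365703583, 0.06446347385644913), 18.407615661621094) 743
```

View pics/wrist1.png

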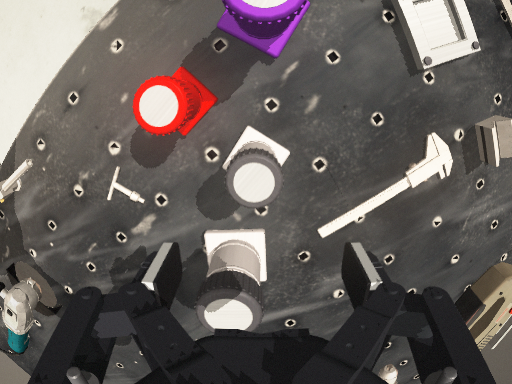

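>>> send_rows(rows=[[[-5.4,-7.1,50,0,1],[-5.4,-7.1,100,0,1],[-5.4,-7.1,140,0,1],[-5.4,-7.1,163,0,1],[-5.4,-7.1,163,0,1]]])

```text
t: 1.45
eef_pos: [0.5529, -0.3056, 0.0911]
ee_rot: [-1.073, -2.947, -0.001]
force: [0.6, 1.0, 0.3]
grip_width: 0.0854
grasp_force: 0.0
```

>>> send_rows(newtons=60, rows=[[[0,0,0,0,0.2],[0,0,0,0,-0.5],[0,0,0,0,-1],[0,0,0,0,-1],[0,0,0,0,-1]]])

```text
t: 2.08
eef_pos: [0.5548, -0.3079, 0.0953]
ee_rot: [1.075, 2.949, -0.002]
force: [-2.5, -1.7, 6.5]
grip_width: 0.0553
grasp_force: 62.5
```

```bash
python3 - <<'E'
from h import *
s=env.state();print(s)
E
```

```text
{'t': 2.075, 'q': array([ 0.55790454,  0.80643286, -0.16054922,  1.6870587 ,  0.19110439,
        0.6606892 ,  1.16677001]), 'qvel': array([-0.00065677, -0.00266848, -0.00017282,  0.00024186, -0.00052672,
        0.00025447,  0.00033013]), 'joint_torque': array([-1.53606232e+00, -5.52969682e+01, -2.94241995e+00, -1.31927714e+01,
       -3.18004992e-01, -5.34928814e-01, -6.90635250e-03]), 'eef_pos': array([ 0.55484174, -0.30785405,  0.09525138]), 'ee_rot': array([ 1.07495784e+00,  2.94917572e+00, -2.25651193e-03]), 'force': array([-2.54630276, -1.74035895,  6.50876482]), 'moment': array([-0.16301659,  0.35815064,  0.03886247]), 'grasp_force': 62.48446908546612, 'grip_width': 0.055337174556094736}
```

>>> send_rows(rows=[[[0,0,-30,0,-1],[0,0,-80,0,-1],[40,62,-80,10,-1],[80,124,-80,20,-1],[119,186,-80,30,-1]]])

```text
t: 2.7
eef_pos: [0.5779, -0.1183, 0.1732]
ee_rot: [-1.81, -2.567, -0.001]
force: [0.5, 0.1, -6.4]
grip_width: 0.055
grasp_force: 67.2
```

>>> send_rows(rows=[[[0,0,0,5,-1],[0,0,0,5,-1],[0,0,0,5,-1]]])

```text
t: 3.08
eef_pos: [0.5778, -0.1221, 0.1731]
ee_rot: [-1.913, -2.492, 0.002]
force: [0.1, -0.5, -5.3]
grip_width: 0.0551
grasp_force: 67.2
```

```bash
python3 - <<'E'
from h import *
s,z=snap("wrist",2);print(s["eef_pos"],s["ee_rot"],s["grip_width"],s["force"],s["q"][6])
p=2*np.arctan2(s["ee_rot"][1],s["ee_rot"][0]);print("toolx deg",np.degrees(p)%360)
P=cloud("wrist",z,z["d"]);D=np.hypot(P[...,0]-.556,P[...,1]-.008)
f=P[(P[...,2]<.010)&(P[...,2]>.002)&(D<.05)];print(cv2.minAreaRect(f[:,:2].astype(np.float32)),np.median(f[:,2]))
f=P[(P[...,2]<.021)&(P[...,2]>.014)&(D<.09)];print(cv2.minAreaRect(f[:,:2].astype(np.float32)))
snap("side",2);snap("scene",2)
E
```

```text
[ 0.57775424 -0.12205878  0.17309991] [-1.91330743e+00 -2.49155372e+00  1.58887818e-03] 0.055132043193356205 [ 0.14396088 -0.45152754 -5.26025938] 0.42488130563420157
toolx deg 104.95742945350077
((0.5567365288734436, 0.008750878274440765), (0.0673963651061058, 0.06807232648134232), 74.21111297607422) 0.006115743175807542
((0.5567272305488586, 0.008134327828884125), (0.11026500165462494, 0.11121049523353577), 74.30667114257812)
```

View pics/wrist2.png

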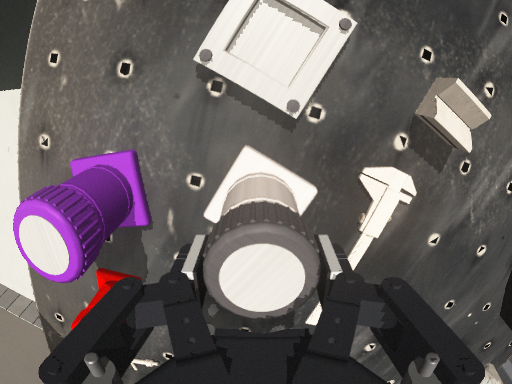

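```bash
cat >> h.py <<'E'
def foot(z,n,xy,z0):
    P=cloud(n,z,z["d"]);D=np.hypot(P[...,0]-xy[0],P[...,1]-xy[1])
    F=P[(abs(P[...,2]-z0)<.005)&(D<.056)]
    return cv2.minAreaRect(F[:,:2].astype(np.float32)),len(F),np.median(F[:,2])
E
python3 - <<'E'
from h import *
for n in ["wrist","scene","side"]:
    print(n,foot(load(n,2),n,(.578,-.122),.0898))
z=load("wrist",2)
# visible two edges by colour contour, corner rays on the foot-top plane
im=z["im"].copy();g=((im.min(2)>150)).astype(np.uint8);g[:, :190]=0;g[:140]=0;g[235:]=0;g[:,325:]=0
v,u=np.where(g);Q=plane("wrist",z,np.c_[u,v],.0898)[:,:2].astype(np.float32)
hull=cv2.convexHull(Q)[:,0];ap=cv2.approxPolyDP(hull[:,None],.003,True)[:,0];print(ap)
e=np.roll(ap,-1,0)-ap;print(np.hypot(*e.T).round(4),np.degrees(np.arctan2(e[:,1],e[:,0])).round(1))
E
```

```text
wrist (((0.5765785574913025, -0.12103405594825745), (0.06299955397844315, 0.06423508375883102), 73.16597747802734), 2356, np.float64(0.08957696285815206))
scene (((0.5733324885368347, -0.12333092093467712), (0.06393204629421234, 0.06316877901554108), 72.61526489257812), 143, np.float64(0.08798722902414491))
side (((0.5757498145103455, -0.12459276616573334), (0.06558243185281754, 0.06176486238837242), 72.395263671875), 148, np.float64(0.08889150778089663))
[[ 0.61423445 -0.10223327]
 [ 0.61014295 -0.09695402]
 [ 0.5579925  -0.08158924]
 [ 0.52258724 -0.11249224]
 [ 0.53882134 -0.14153849]
 [ 0.54645807 -0.14459124]
 [ 0.6081318  -0.12196746]]
[0.0067 0.0544 0.047  0.0333 0.0082 0.0657 0.0207] [ 127.8  163.6 -138.9  -60.8  -21.8   20.1   72.8]
```

>>> send_rows(rows=[[[50,6,0,-1,-1],[100,11,0,-1,-1],[130.1,14.2,20,-1,-1],[130.1,14.2,45,-1,-1],[130.1,14.2,45,-1,-1]]])

```text
t: 3.85
eef_pos: [0.5569, 0.0083, 0.1269]
ee_rot: [-1.889, -2.506, 0.004]
force: [-0.5, -0.6, -5.0]
grip_width: 0.0554
grasp_force: 67.2
```

>>> send_rows(rows=[[[0,0,0,0,-1],[0,0,0,0,-1]]])

```text
t: 4.1
eef_pos: [0.5593, 0.0079, 0.1294]
ee_rot: [1.891, 2.506, 0.002]
force: [0.5, -0.1, -5.6]
grip_width: 0.0549
grasp_force: 67.2
```

```bash
python3 - <<'E'
from h import *
s,z=snap("wrist",3);e=s["eef_pos"];print(e,s["force"],np.degrees(2*np.arctan2(*s["ee_rot"][1::-1]))%360,s["q"][6])
for n in ["wrist","scene","side"]:
    if n!="wrist": _,z=snap(n,3)
    P=cloud(n,z,z["d"]);D=np.hypot(P[...,0]-.5565,P[...,1]-.008)
    print(n,foot(z,n,e,e[2]-.0833))
    f=P[(P[...,2]<.021)&(P[...,2]>.014)&(D<.085)];print(cv2.minAreaRect(f[:,:2].astype(np.float32)))
E
```

```text
[0.5593317  0.00790656 0.12936776] [ 0.47518518 -0.11115864 -5.60402454] 105.91387614094603 0.22602631060083533
wrist (((0.5582419633865356, 0.008896369487047195), (0.06286255270242691, 0.06402154266834259), 74.25051879882812), 2354, np.float64(0.04583956760476042))
((0.5566055178642273, 0.008005931973457336), (0.11149769276380539, 0.11038194596767426), 73.79041290283203)
scene (((0.5543237328529358, 0.004169099032878876), (0.0628427043557167, 0.06342101842164993), 70.59989166259766), 117, np.float64(0.04426934754425782))
((0.5540479421615601, 0.006898261606693268), (0.11425291001796722, 0.11039640009403229), 74.40006256103516)
side (((0.5565820336341858, 0.004095613956451416), (0.06106048449873924, 0.061939992010593414), 75.01414489746094), 110, np.float64(0.04533631787806175))
((0.5547024607658386, 0.007876120507717133), (0.1144462525844574, 0.11118728667497635), 73.79899597167969)
```

>>> send_rows(rows=[[[0,-1.5,8,0,-1],[0,-1.5,14,0,-1],[0,-1.5,17,0,-1],[0,-1.5,20,0,-1],[0,-1.5,20,0,-1]]])

```text
t: 4.88
eef_pos: [0.5568, 0.0084, 0.108]
ee_rot: [-1.89, -2.509, 0.0]
force: [-0.6, 0.5, -5.9]
grip_width: 0.0551
grasp_force: 67.2
```

>>> send_rows(rows=[[[0,0,3,0,-1],[0,0,5,0,-1],[0,0,7,0,-1],[0,0,8,0,-1],[0,0,8,0,-1]]])

```text
t: 5.5
eef_pos: [0.557, 0.0083, 0.1014]
ee_rot: [1.891, 2.509, 0.0]
force: [-2.8, 0.2, 4.8]
grip_width: 0.0555
grasp_force: 68.3
```

```bash
python3 - <<'E'
from h import *
s,z=snap("wrist",4);e=s["eef_pos"];print(e,s["force"],s["moment"],np.degrees(2*np.arctan2(*s["ee_rot"][1::-1]))%360)
print(foot(z,"wrist",e,.018))
P=cloud("wrist",z,z["d"]);D=np.hypot(P[...,0]-.556,P[...,1]-.008)
T=P[(P[...,2]>.1)&(P[...,2]<.115)&(D<.022)];print("lid top",np.median(T[:,2]))
E
```

```text
[0.55696956 0.00828248 0.10137136] [-2.79745492  0.23445739  4.81822694] [-0.03365325  0.56797675  0.03642441] 105.98963063493272
(((0.5527299046516418, 0.023403797298669815), (0.11183685064315796, 0.08047062158584595), 15.523259162902832), 8639, np.float64(0.01807827630967304))
lid top 0.10790608154170821
```

>>> send_rows(newtons=90, rows=[[[0,0,0,0,-1],[0,0,0,0,-1],[0,0,0.1,7,-1],[0,0,0.2,14,-1],[0,0,0.3,21,-1]]])

```text
t: 6.18
eef_pos: [0.5573, 0.0086, 0.1012]
ee_rot: [2.32, 2.118, 0.002]
force: [-2.4, 0.1, 5.1]
grip_width: 0.0546
grasp_force: 93.4
```

```bash
cat > r.py <<'E'
from h import *
s=env.state();print(s["t"],s["eef_pos"].round(4),s["force"].round(1),s["moment"].round(3),"yaw",(np.degrees(2*np.arctan2(*s["ee_rot"][1::-1]))%360).round(2),s["q"][6].round(3),s["qvel"][6].round(3),"tau7",s["joint_torque"][6].round(3),s["grasp_force"])
E
python3 r.py
```

```text
6.175 [0.5573 0.0086 0.1012] [-2.4  0.1  5.1] [-0.011  0.478  0.072] yaw 84.81 -0.02 -0.644 tau7 0.56 93.41976312920451
```

>>> send_rows(rows=[[[0,0,0.1,5,-1],[0,0,0.1,10,-1],[0,0,0.2,15,-1],[0,0,0.2,18,-1],[0,0,0.3,21,-1]]])

```text
t: 6.8
eef_pos: [0.5573, 0.0084, 0.1009]
ee_rot: [2.665, 1.663, 0.002]
force: [-2.9, 0.8, 6.1]
grip_width: 0.0548
grasp_force: 93.5
```

```bash
python3 r.py
```

```text
6.8 [0.5573 0.0084 0.1009] [-2.9  0.8  6.1] [-0.111  0.539  0.055] yaw 63.94 -0.263 -0.278 tau7 0.174 93.49462419049814
```

>>> send_rows(rows=[[[0,0,0,3,-1],[0,0,0,6,-1],[0,0,0.1,9,-1],[0,0,0.1,11,-1],[0,0,0.1,12,-1]]])

```text
t: 7.42
eef_pos: [0.5573, 0.0083, 0.1007]
ee_rot: [2.823, 1.377, 0.002]
force: [-2.5, -0.5, 6.0]
grip_width: 0.0546
grasp_force: 93.6
```

```bash
python3 r.py
```

```text
7.425 [0.5573 0.0083 0.1007] [-2.5 -0.5  6. ] [-0.32   0.517  0.13 ] yaw 51.99 -0.403 -0.092 tau7 -0.05 93.55699768289924
```

>>> send_rows(rows=[[[0,0,0,1,-1],[0,0,0,2,-1],[0,0,0,3,-1],[0,0,0,4,-1],[0,0,0.1,5,-1]]])

```text
t: 8.05
eef_pos: [0.5573, 0.0082, 0.1006]
ee_rot: [2.881, 1.252, 0.002]
force: [-2.4, -0.2, 6.2]
grip_width: 0.0546
grasp_force: 93.6
```

```bash
python3 r.py
```

```text
8.05 [0.5573 0.0082 0.1006] [-2.4 -0.2  6.2] [-0.428  0.533  0.125] yaw 46.99 -0.462 -0.092 tau7 -0.02 93.57465708861127
```

>>> send_rows(rows=[[[0,0,0,0.7,-1],[0,0,0,1.4,-1],[0,0,0,2.1,-1],[0,0,0,2.8,-1],[0,0,0.05,3.5,-1]]])

```text
t: 8.68
eef_pos: [0.5573, 0.0082, 0.1006]
ee_rot: [2.918, 1.164, 0.002]
force: [-1.9, 0.1, 6.9]
grip_width: 0.0544
grasp_force: 93.6
```

```bash
python3 r.py
```

```text
8.675 [0.5573 0.0082 0.1006] [-1.9  0.1  6.9] [-0.412  0.541  0.105] yaw 43.5 -0.504 -0.065 tau7 -0.049 93.56689426582307
```

>>> send_rows(rows=[[[0,0,0,0.7,-1],[0,0,0,1.4,-1],[0,0,0,2.1,-1],[0,0,0,2.8,-1],[0,0,0.05,3.5,-1]]])

```text
t: 9.3
eef_pos: [0.5573, 0.0081, 0.1005]
ee_rot: [2.952, 1.074, 0.002]
force: [-3.6, -1.9, 6.2]
grip_width: 0.0547
grasp_force: 93.6
```

```bash
python3 r.py
```

```text
9.3 [0.5573 0.0081 0.1005] [-3.6 -1.9  6.2] [-0.388  0.483  0.174] yaw 40.0 -0.545 -0.067 tau7 -0.049 93.57314659981057
```

>>> send_rows(rows=[[[0,0,0,0.7,-1],[0,0,0,1.4,-1],[0,0,0,2.1,-1],[0,0,0,2.8,-1],[0,0,0.05,3.5,-1]]])

```text
t: 9.93
eef_pos: [0.5573, 0.0081, 0.1005]
ee_rot: [2.983, 0.984, 0.002]
force: [-2.9, 0.1, 6.3]
grip_width: 0.0545
grasp_force: 93.6
```

```bash
python3 r.py
```

```text
9.925 [0.5573 0.0081 0.1005] [-2.9  0.1  6.3] [-0.516  0.556  0.109] yaw 36.5 -0.587 -0.066 tau7 -0.049 93.5794317140244
```

>>> send_rows(rows=[[[0,0,0,0.7,-1],[0,0,0,1.4,-1],[0,0,0,2.1,-1],[0,0,0,2.8,-1],[0,0,0.05,3.5,-1]]])

```text
t: 10.55
eef_pos: [0.5572, 0.008, 0.1004]
ee_rot: [3.012, 0.892, 0.002]
force: [-2.2, -0.9, 6.9]
grip_width: 0.0543
grasp_force: 93.6
```

```bash
python3 r.py
```

```text
10.55 [0.5572 0.008  0.1004] [-2.2 -0.9  6.9] [-0.552  0.59   0.123] yaw 33.0 -0.629 -0.068 tau7 -0.049 93.58726102625951
```

>>> send_rows(rows=[[[0,0,0,0.7,-1],[0,0,0,1.4,-1],[0,0,0,2.1,-1],[0,0,0,2.8,-1],[0,0,0.05,3.5,-1]]])

```text
t: 11.18
eef_pos: [0.5572, 0.0079, 0.1003]
ee_rot: [3.038, 0.8, 0.002]
force: [-3.1, -0.6, 6.0]
grip_width: 0.0549
grasp_force: 93.6
```

```bash
python3 r.py
```

```text
11.175 [0.5572 0.0079 0.1003] [-3.1 -0.6  6. ] [-0.557  0.629  0.088] yaw 29.5 -0.671 -0.068 tau7 -0.049 93.59489687019959
```

>>> send_rows(rows=[[[0,0,0,0.7,-1],[0,0,0,1.4,-1],[0,0,0,2.1,-1],[0,0,0,2.8,-1],[0,0,0.05,3.5,-1]]])

```text
t: 11.8
eef_pos: [0.5572, 0.0078, 0.1003]
ee_rot: [3.061, 0.707, 0.001]
force: [-3.0, -0.5, 7.3]
grip_width: 0.0548
grasp_force: 93.6
```

```bash
python3 r.py
```

```text
11.8 [0.5572 0.0078 0.1003] [-3.  -0.5  7.3] [-0.658  0.619  0.145] yaw 26.0 -0.713 -0.067 tau7 -0.049 93.60342733561993
```

>>> send_rows(rows=[[[0,0,0,0.7,-1],[0,0,0,1.4,-1],[0,0,0,2.1,-1],[0,0,0,2.8,-1],[0,0,0.05,3.5,-1]]])

```text
t: 12.42
eef_pos: [0.5571, 0.0078, 0.1003]
ee_rot: [3.081, 0.613, 0.001]
force: [-3.5, 0.6, 7.0]
grip_width: 0.0545
grasp_force: 93.6
```

```bash
python3 r.py
```

```text
12.425 [0.5571 0.0078 0.1003] [-3.5  0.6  7. ] [-0.618  0.696  0.096] yaw 22.5 -0.755 -0.066 tau7 -0.048 93.61284433398396
```

>>> send_rows(rows=[[[0,0,0,0.7,-1],[0,0,0,1.4,-1],[0,0,0,2.1,-1],[0,0,0,2.8,-1],[0,0,0.05,3.5,-1]]])

```text
t: 13.05
eef_pos: [0.557, 0.0077, 0.1002]
ee_rot: [3.097, 0.522, 0.001]
force: [-3.0, -0.3, 6.9]
grip_width: 0.0546
grasp_force: 93.6
```

```bash
python3 r.py
```

```text
13.05 [0.557  0.0077 0.1002] [-3.  -0.3  6.9] [-0.649  0.713  0.647] yaw 19.12 -0.797 -0.066 tau7 -0.552 93.58073596609756
```

>>> send_rows(rows=[[[0,0,0,0.7,-1],[0,0,0,1.4,-1],[0,0,0,2.1,-1],[0,0,0,2.6,-1],[0,0,0.05,3.1,-1]]])

```text
t: 13.68
eef_pos: [0.557, 0.0077, 0.1002]
ee_rot: [3.11, 0.439, 0.001]
force: [-3.1, -1.9, 8.0]
grip_width: 0.0542
grasp_force: 93.6
```

```bash
python3 r.py
```

```text
13.675 [0.557  0.0077 0.1002] [-3.1 -1.9  8. ] [-0.774  0.796  0.749] yaw 16.06 -0.835 -0.047 tau7 -0.699 93.58630683738738
```

>>> send_rows(rows=[[[0,0,0,0,-1],[0,0,0,0,-1],[0,0,0,0,0.5],[0,0,0,0,1],[0,0,0,0,1]]])

```text
t: 14.3
eef_pos: [0.5573, 0.0085, 0.0991]
ee_rot: [-3.111, -0.434, -0.001]
force: [0.1, -0.8, -0.3]
grip_width: 0.0854
grasp_force: 0.0
```

>>> send_rows(rows=[[[0,0,0,0,1],[0,0,-20,0,1],[0,0,-50,0,1],[0,0,-100,0,1],[0,0,-120,0,1]]])

```text
t: 14.92
eef_pos: [0.5582, 0.008, 0.2217]
ee_rot: [3.111, 0.434, 0.006]
force: [0.1, 0.4, -0.1]
grip_width: 0.0857
grasp_force: 0.0
```

>>> send_rows(rows=[[[0,0,0,0,1],[0,0,0,0,1]]])

```text
t: 15.18
eef_pos: [0.5563, 0.0086, 0.2181]
ee_rot: [-3.111, -0.435, 0.002]
force: [-0.5, -0.2, -0.2]
grip_width: 0.0856
grasp_force: 0.0
```

```bash
python3 r.py; python3 - <<'E'
from h import *
s,z=snap("wrist",9);P=cloud("wrist",z,z["d"]);D=np.hypot(P[...,0]-.557,P[...,1]-.008)
T=P[(P[...,2]>.1)&(P[...,2]<.115)&(D<.035)];print("lid top",np.median(T[:,2]),cv2.minEnclosingCircle(T[:,:2].astype(np.float32)))
E
```

```text
15.175 [0.5563 0.0086 0.2181] [-0.5 -0.2 -0.2] [0.044 0.019 0.02 ] yaw 15.91 -0.943 0.001 tau7 -0.001 0.0
lid top 0.10620869011085891 ((0.5564178228378296, 0.008932413533329964), 0.029526937752962112)
```

View pics/wrist9.png

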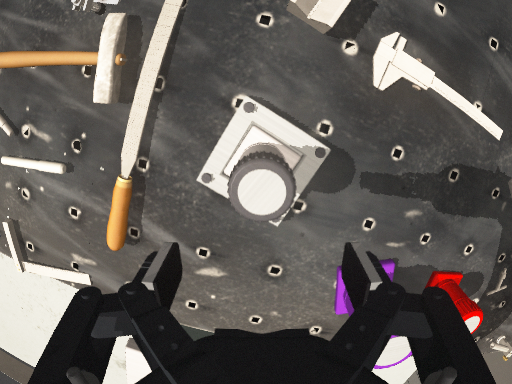

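The canister stands in the pocket, with its lid at about pixel (263,192) centred on the plate. The lid top is at 0.106 m, as expected for a fully seated, tightened lid, and the gripper is clear.

```bash
python3 -c "
from cell import env
print(env.finish_job())"
```

```text
the job is handed in; nothing more can be done
None
```

The canister stands fully down in the pocket, its lid is tightened to about 0.75 N m (snug range 0.6 to 1.05), the gripper is clear, and the job is handed in; no verdict came back.

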